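# Probe the housing seam

## Robot

A 6-joint arm with a two-finger parallel gripper is mounted at the origin on the work surface. World frame = base frame: x ahead of the robot, y to its left, z up, the work surface at z = 0. Lengths are in m, angles in rad, forces in N, time in s.
With the tool pointing down it reaches from about 0.275 to 0.725 m from the base axis. Payload 15.9 kg.
Tool frame: the origin (TCP) lies at the very end of the fingers, on their centre line; the grasp point (between the pads) lies 19 mm behind it (arm.grasp_offset is the distance from the TCP to the grasp point, in m); z points along the fingers, y is the direction in which the jaws open and shut (so a half turn about z gives the same grasp; the last joint's range is limited). The gripper opens to 85 mm and grips with 20 to 120 N. Pads are 22 mm wide; open, the fingers measure 114 mm over their backs; the gripper's body (76 mm by 85 mm) begins 54 mm behind the grasp point. The pads swing forward as they close: fully open they stand 13 mm farther back than shut.
Start: joints at [-1.317, 0.213, -0.034, 1.323, 0, 1.571], TCP at [0.126, -0.484, 0.231] pointing down, gripper open.
Joint ranges: [-2.98, 2.98], [-0.74, 1.72], [-1.14, 1.35], [-2.1, 2.04], [-1.57, 1.44], [-3.14, 3.14]. Speed limits (rad/s): [1.89, 1.89, 2.39, 2.57, 3.14, 3.14].

## Interface

Orientations are given as a rotation vector (axis times angle).
In Python, from cell import arm, read_camera, trace gives the robot as it stands. The module is installed in compiled form; this text tells all that it offers.
- The arm moves only by the tool apply_moves, never from a script. Its argument "deltas" is a list of rows, each a list of 7 numbers: the shift along the tool's x, y, z in cm, then the turn, a rotation vector about the tool's x, y, z in degrees, then the opening, from -1 (shut) to 1 (fully open), so that 0 is half open. In form: [[dx, dy, dz, ax, ay, az, hand], ...]. A call has 1 to 20 rows; each row shifts and turns the commanded pose from where the row before left it, along the tool's axes as they then stand; what a row does not reach is not made up. A row lasts 1/10 s, in which the tool goes at most 50 mm and 8.59 degrees, less where a joint would pass 70% of its speed; a pose out of reach is approached as far as the arm can. A call is refused whole if a number of a shift passes 5 or a number of a turn 8.59, either way. A call with a gripper value outside its range is refused whole. The fingers move at their own pace and stop on an object; "newtons" is the grip in N (left out, the last holds). Time passes only in rows, so rows that do not move let the fingers close. It gives the time, the measured TCP pose, the force and the opening at its end, in the units of the state.
- arm.get_obs(): the state, without advancing time (a new reading comes with each control period).
- read_camera(name): name is "scene" or "top" or "wrist"; returns a dict with "img" (384x512x3 uint8, red, green, blue), "depth" (384x512 float32, m along the optical axis (not along the pixel's ray), 0 where there is no reading), "intrinsics" (3x3 intrinsics, pixels), "extrinsics" (4x4, takes a point from camera to world coordinates). Camera axes: x right, y down, z forward; pixel columns grow to the right and rows downward; lengths in m; the calibration is good to about 2 mm. A picture is of the moment at which its call begins.
- arm.close_job(): hands the job in, once; it reports no verdict.
Trained networks look in a picture, given as the dict that the camera call returned (one of the last four; its "shot" number tells which), for a name from the list of things; names that differ only in an ending like _2 or _b are one class to them, and where a whole thing is asked for, a point or a joint stands for the part that bears it (a point fixed in the world has none). Each returns a list of dicts, best first, with "p" (0 to 1); they miss things now and then, are a little off and sometimes report something else, mostly with a low value. They report only what shows in the picture. A call takes as long as a camera call. They do not tell look-alikes from the thing itself.
- trace(picture, thing): "pixels" (384x512 bool, what is visible of it) and "centre" ([column, row] in pixels, amid what is visible of it).
The state is a dict: "clock": time; "joints": joint angles; "qvel": joint speeds; "effort": joint torques, N m; "position": TCP position; "orientation": TCP orientation; "contact_force": force on the tool from outside, world axes, zero at the start; "torque": the same for the moment, N m; "width": opening from 0.0 (shut) to 1.0 (fully open).
Only numpy, scipy, OpenCV 4.12 (cv2) and the standard library are available. Lean on these libraries where they do the work, as an engineer would, in place of code of your own. Each camera call takes 0.05 s, during which the arm holds its last target. There are 200 camera calls.

## Task

An oil tin has fallen over across the open seam of the round housing: stand it upright on its base on the black rubber mat. Then take the orange-handled probe from its yellow rest and run its tip slowly (about 4 cm a second or less) and without force along inside the seam groove, in one unbroken pass from the green-dot end to the red-dot end. Hang the probe back in its rest by its collar, and leave the jar, tub and hand tools where they are.

Things in the scene. Friction and masses are not known exactly. Their poses are not given: they have to be found in the camera images.
- housing: round rigid housing fixed to the bench, 208 mm across, 24 mm high, origin at the centre of its underside, z up. Seam groove, dark-floored, sunk in its flat top: an arc of 80 mm mean radius about the z axis, 12 mm wide, 6 mm deep, square section, from -75 to +75 degrees (from the x axis, about z). Rim beside it blue, green dot outside the -75 degree end, red dot outside the +75 degree end
- housing_center (a point): centre of the housing's top face, 24 mm above the bench; the seam arc is centred on it
- seam_start (a point): point on the centre line of the seam groove, at -66 degrees, by the green dot, 13 mm short of that end wall; it lies level with the housing's top face (24 mm above the bench), so the groove floor is 6 mm below it
- seam_quarter (a point): point on the centre line of the seam groove, at -33 degrees; it lies level with the housing's top face (24 mm above the bench), so the groove floor is 6 mm below it
- seam_middle (a point): point on the centre line of the seam groove, at 0 degrees; it lies level with the housing's top face (24 mm above the bench), so the groove floor is 6 mm below it
- seam_threequarter (a point): point on the centre line of the seam groove, at +33 degrees; it lies level with the housing's top face (24 mm above the bench), so the groove floor is 6 mm below it
- seam_finish (a point): point on the centre line of the seam groove, at +66 degrees, by the red dot, 13 mm short of that end wall; it lies level with the housing's top face (24 mm above the bench), so the groove floor is 6 mm below it
- tin_center (a point): centre of the body of a closed rigid red tin with a white band, square, 42 x 42 x 74 mm, black cap on top 18 mm across, 8 mm high (0.2 to 0.4 kg). z runs from base to cap; the base is 37 mm from this point; x and y are square to its sides. Starts lying on its side on the housing, across the groove, cap towards the robot's side
- mat_top (a point): centre of the top of the black square rubber mat with a white outline, 130 x 130 mm, 4 mm thick, fixed to the bench; this point is 4 mm above the bench
- probe_handle (a point): middle of the probe's square orange handle (22 x 22 mm, 82 mm long), 109 mm from the tip; z points from tip to handle, x and y square to the handle's flats. Probe 150 mm long, 0.1 to 0.2 kg, rigid: round tip 6 mm across, tapering in 20 mm to a 14 mm shank; collar 38 mm across, 6 mm thick, its underside 62 mm from the tip; then the handle
- probe_collar (a point): point on the probe's axis at the underside of its collar, 62 mm from the tip; z up the handle. It starts on rest_seat
- probe_tip (a point): end point of the probe's tip
- rest_seat (a point): where the collar sits in the yellow rest: midway between two prongs, level with their tops, 80 mm above the bench. Prongs run along this point's x, 62 mm long (centred here), 18 mm wide, 24 mm apart; the slot is open above and at its -x end; an upright plate below the prongs closes it 20 mm to +x. Base 90 x 80 mm, fixed. The shank hangs in the slot, the collar rests on the prongs
- jar: amber jar with a metal lid, 70 mm across, 85 mm high; a bystander, origin at its underside
- tub: white tub with a blue band, 90 mm across, 100 mm high; a bystander, origin at its underside
- wrench: steel wrench lying flat; a bystander, origin at its underside
- screwdriver: screwdriver lying flat; a bystander, origin at its underside
Mind the look-alikes: they are no part of the job. What is meant by the part that bears probe_handle is not blue or purple, and is the smaller of those in its own colour.

How it is judged:
By the outcome, as a careful person would: the job done as asked, in the order asked, and still so for the second after the job is handed in, with the robot touching nothing.
It also fails if it takes over 72 s, if anything falls off the work surface, if the arm or the gripper's body presses on something with over 40 N, if the wrist force passes 120 N, or if a joint passes its speed limit or range.

## Working session

There is one attempt and no reset: what is moved stays moved. The work goes in short steps, Python scripts to look and compute and a tool call to move; the robot and the scene stay as the last step left them, time stands still between calls to the robot, and variables do not carry over. Pictures are saved under pics/ and viewed, about 8 in all and at most 12, crops included, and the job is handed in when it is done.

Besides the shell and the picture viewer there is one more tool, called after ">>>" by a JSON object that holds its "name" and its "arguments", one argument or row to a line. apply_moves: Moves the arm, as the interface text tells. Its arguments: {"type":"object","properties":{"deltas":{"type":"array"},"newtons":{"type":"number"}},"required":["deltas"]}

```bash
mkdir -p pics; cat > h.py <<'E'
import numpy as np, cv2
from cell import arm, read_camera, trace
from scipy.spatial.transform import Rotation as R
def pts(c,mask=None):
    K,E,d=c["intrinsics"],c["extrinsics"],c["depth"]
    v,u=np.indices(d.shape)
    P=np.stack([(u-K[0,2])/K[0,0]*d,(v-K[1,2])/K[1,1]*d,d],-1)@E[:3,:3].T+E[:3,3]
    m=d>0
    if mask is not None: m&=mask
    return P,m
def save(c,n): cv2.imwrite("pics/"+n+".png",c["img"][...,::-1])
E
python3 - <<'E'
from h import *
a=read_camera("top");b=read_camera("scene")
cv2.imwrite("pics/a.png",cv2.resize(np.vstack([a["img"],b["img"]]),None,fx=.78,fy=.78)[...,::-1])
save(a,"top");save(b,"scene")
np.savez("top.npz",**{k:a[k] for k in("img","depth","intrinsics","extrinsics")})
for c,n in((a,"top"),(b,"scene")):
  print(n,c["extrinsics"][:3,3].round(3))
  P,_=pts(c)
  for t in["housing","tin_center","mat_top","probe_handle","rest_seat","jar","tub","wrench","screwdriver"]:
    for r in trace(c,t)[:3]:
      m=r["pixels"]&(c["depth"]>0)
      q=P[m]
      print(t,round(r["p"],2),np.round(r["centre"]),m.sum(),np.median(q,0).round(3),q.min(0).round(3),q.max(0).round(3)) if m.sum() else print(t,r["p"],"none")
o=arm.get_obs();print(o["clock"],o["position"],o["orientation"],o["width"])
E
```

```text
top [0.322 0.046 1.257]
housing 0.76 [275. 192.] 3033 [0.582 0.029 0.024] [ 0.488 -0.067 -0.005] [0.701 0.142 0.07 ]
housing 0.69 [178. 205.] 591 [0.516 0.31  0.01 ] [ 0.479  0.28  -0.006] [0.581 0.376 0.093]
tin_center 0.55 [264. 169.] 378 [0.642 0.058 0.066] [0.603 0.032 0.015] [0.687 0.086 0.073]
tin_center 0.34 [378. 231.] 1718 [ 0.468 -0.309  0.005] [ 0.401 -0.376 -0.006] [ 0.54  -0.239  0.013]
mat_top 0.66 [379. 233.] 1763 [ 0.468 -0.31   0.005] [ 0.4   -0.38  -0.005] [ 0.539 -0.239  0.013]
mat_top 0.31 [269. 188.] 3056 [0.582 0.028 0.024] [ 0.49  -0.072 -0.005] [0.701 0.145 0.07 ]
probe_handle 0.84 [161. 238.] 377 [0.413 0.327 0.173] [0.39  0.311 0.004] [0.45  0.407 0.218]
probe_handle 0.75 [170. 200.] 177 [0.525 0.319 0.14 ] [0.512 0.307 0.082] [0.546 0.342 0.173]
probe_handle 0.74 [133. 208.] 183 [0.494 0.429 0.107] [ 0.48   0.418 -0.003] [0.515 0.452 0.155]
rest_seat 0.8 [177. 205.] 577 [0.516 0.308 0.01 ] [ 0.48   0.277 -0.006] [0.581 0.363 0.087]
rest_seat 0.47 [168. 196.] 187 [0.524 0.319 0.137] [0.511 0.307 0.079] [0.547 0.342 0.173]
jar 0.9 [352. 142.] 502 [ 0.745 -0.2
[... 1262 characters left out ...]
 0.682 -0.273 -0.003] [ 0.794 -0.193  0.09 ]
jar 0.63 [331. 243.] 1248 [0.765 0.214 0.096] [ 0.657  0.18  -0.002] [0.795 0.312 0.104]
tub 0.82 [330. 240.] 1240 [0.765 0.214 0.097] [0.657 0.18  0.   ] [0.795 0.313 0.104]
tub 0.29 [337. 159.] 307 [0.539 0.321 0.12 ] [ 0.39   0.307 -0.004] [0.551 0.43  0.171]
wrench 0.59 [217. 173.] 321 [ 0.383 -0.019  0.007] [ 0.361 -0.106 -0.004] [0.403 0.07  0.014]
screwdriver 0.71 [260. 267.] 404 [0.759 0.021 0.021] [ 0.732 -0.115 -0.001] [0.769 0.082 0.029]
screwdriver 0.6 [337. 164.] 267 [0.54  0.319 0.126] [ 0.437  0.308 -0.002] [0.55  0.372 0.171]
1.0 [ 0.1255278  -0.48398575  0.23132198] [3.11629817e+00 3.97544535e-01 3.28029363e-05] 0.9991789838296351
```

View pics/a.png

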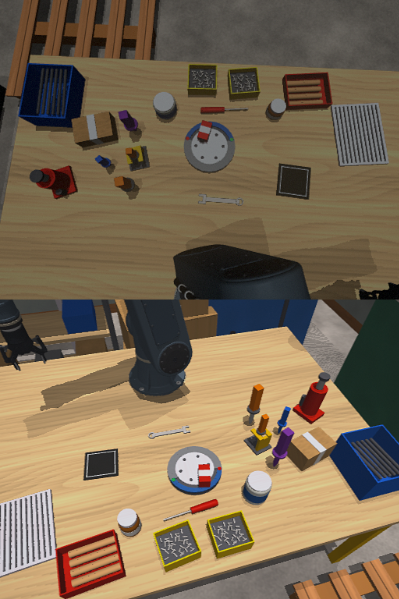

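```bash
python3 - <<'E'
from h import *
b=cv2.imread("pics/scene.png");a=cv2.imread("pics/top.png")
f=lambda i,x,y,w,h:cv2.resize(i[y:y+h,x:x+w],(400,400*h//w),interpolation=cv2.INTER_CUBIC)
A=np.vstack([np.hstack([f(a,225,140,100,75),f(a,130,170,100,75)]),np.hstack([f(b,190,170,120,90),f(b,290,100,120,90)])])
cv2.imwrite("pics/b.png",A)
c=dict(np.load("top.npz"))
P,m=pts(c)
img=c["img"].astype(int);hsv=cv2.cvtColor(c["img"],cv2.COLOR_RGB2HSV)
# housing top
x,y,z=P[...,0],P[...,1],P[...,2]
hm=m&(abs(z-.024)<.005)&(np.hypot(x-.595,y-.035)<.125)
q=P[hm][:,:2].astype(np.float32);print("housing circ",cv2.minEnclosingCircle(q),np.median(P[hm][:,2]))
# tin
tm=m&(z>.05)&(np.hypot(x-.595,y-.035)<.125)
q=P[tm];print("tin rect",cv2.minAreaRect(q[:,:2].astype(np.float32)),np.median(q[:,2]),cv2.boxPoints(cv2.minAreaRect(q[:,:2].astype(np.float32))).round(4))
top=q[q[:,2]>.06];print("tin top rect",cv2.minAreaRect(top[:,:2].astype(np.float32)),len(top))
for nm,k in(("blue",(hsv[...,0]>95)&(hsv[...,0]<130)&(hsv[...,1]>110)),("green",(hsv[...,0]>45)&(hsv[...,0]<85)&(hsv[...,1]>90)),("red",((hsv[...,0]<8)|(hsv[...,0]>172))&(hsv[...,1]>130))):
  k=k&hm
  print(nm,k.sum(),P[k][:,:2].mean(0) if k.any() else "")
# mat
mm=m&(z<.012)&(np.hypot(x-.47,y+.31)<.12)&(c["img"].max(-1)<70)
print("mat",mm.sum(),cv2.minAreaRect(P[mm][:,:2].astype(np.float32)))
# rest prongs & probe
pm=m&(abs(z-.08)<.006)&(np.hypot(x-.525,y-.32)<.07);q=P[pm]
print("prongs",len(q),cv2.minAreaRect(q[:,:2].astype(np.float32)))
ym=m&(z<.02)&(hsv[...,0]>18)&(hsv[...,0]<35)&(hsv[...,1]>150)&(np.hypot(x-.525,y-.32)<.08)
print("base",ym.sum(),cv2.minAreaRect(P[ym][:,:2].astype(np.float32)))
hm=m&(z>.16)&(np.hypot(x-.525,y-.32)<.03);print("handle top",hm.sum(),P[hm].mean(0),cv2.minAreaRect(P[hm][:,:2].astype(np.float32)))
E
```

```text
housing circ ((0.5934039950370789, 0.036990270018577576), 0.10500175505876541) 0.024526871292302355
tin rect ((0.6446622610092163, 0.059487830847501755), (0.04232241213321686, 0.08264707773923874), 76.59200286865234) 0.06622844130863659 [[0.5996 0.0485]
 [0.68   0.0293]
 [0.6898 0.0705]
 [0.6094 0.0897]]
tin top rect ((0.6486285328865051, 0.05859138071537018), (0.042226940393447876, 0.07451488077640533), 76.59200286865234) 319
blue 266 [0.66316201 0.03457629]
green 16 [ 0.62489061 -0.05174841]
red 13 [0.62105222 0.12971788]
mat 1550 ((0.47005704045295715, -0.30801427364349365), (0.13033555448055267, 0.13111287355422974), 84.62390899658203)
prongs 200 ((0.531845211982727, 0.3260838985443115), (0.06277453899383545, 0.06083590164780617), 15.30030345916748)
base 11 ((0.5520809888839722, 0.339468777179718), (0.06687941402196884, 0.07484889775514603), 8.046292304992676)
handle top 69 [0.52911625 0.32476788 0.16786318] ((0.5287531018257141, 0.32565391063690186), (0.020656103268265724, 0.02287834882736206), 5.632549285888672)
```

View pics/b.png

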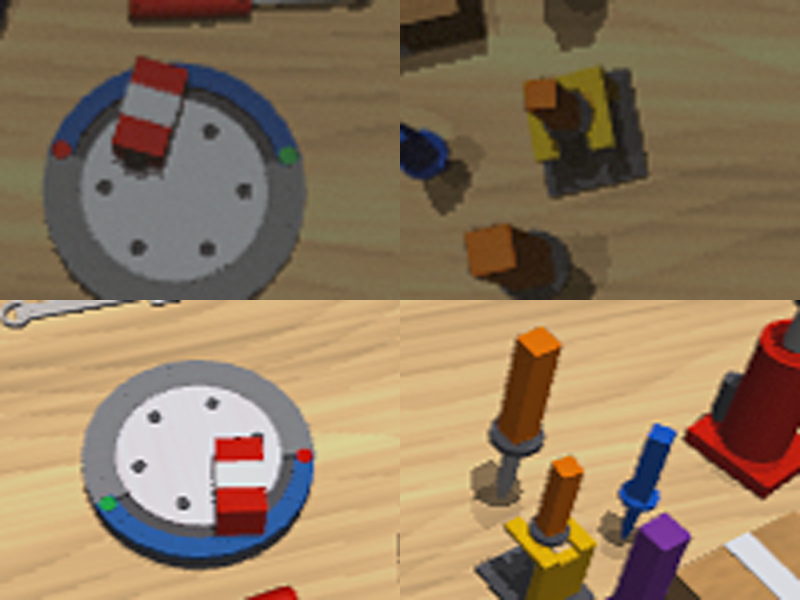

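```bash
cat >> h.py <<'E'
def rot(z,y):
    z=np.array(z,float);z/=np.linalg.norm(z);y=np.array(y,float);y-=y@z*z;y/=np.linalg.norm(y)
    return R.from_matrix(np.stack([np.cross(y,z),y,z],1))
def cur():
    o=arm.get_obs();return np.array(o["position"]),R.from_rotvec(o["orientation"]),o
def go(p,r,p0=None,r0=None):
    """turn first (about TCP), then shift: totals in tool axes"""
    if p0 is None: p0,r0,_=cur()
    w=np.degrees((r0.inv()*r).as_rotvec()); d=100*r.inv().apply(np.array(p)-p0)
    print("turn",w.round(1),"rows>=",np.ceil(abs(w).max()/8.5), "| shift after",d.round(2),"| shift before",(100*r0.inv().apply(np.array(p)-p0)).round(2))
E
cat > t.py <<'E'
from h import *
a=np.radians(-13.4);t=np.array([np.cos(a)*.7071,np.sin(a)*.7071,-.7071]);yy=[np.sin(a),-np.cos(a),0]
rg=rot(t,yy);pg=np.array([.6408,.0605,.052])+.019*t
pre=pg-.12*t
E
python3 - <<'E'
from t import *
p,r,o=cur();print(pg,pre)
go(pre,r);go(pre,rg,pre,r)
E
```

```text
[0.65386915 0.05738649 0.0385651 ] [0.57132717 0.07705076 0.1234171 ]
turn [0. 0. 0.] rows>= 0.0 | shift after [ 57.24 -43.12  10.79] | shift before [ 57.24 -43.12  10.79]
turn [-11.   44.1  26.5] rows>= 6.0 | shift after [0. 0. 0.] | shift before [0. 0. 0.]
```

>>> {"name": "apply_moves", "arguments": {
  "deltas": [
    [1.5,-1.1,0.2,0,0,0,1],
    [3.1,-2.3,0.3,0,0,0,1],
    [3.1,-2.3,0.3,0,0,0,1],
    [3.1,-2.3,0.3,0,0,0,1],
    [3.1,-2.3,0.3,0,0,0,1],
    [3.1,-2.3,0.3,0,0,0,1],
    [3.1,-2.3,0.3,0,0,0,1],
    [3.1,-2.3,0.3,0,0,0,1],
    [3.1,-2.3,0.3,0,0,0,1],
    [3.1,-2.3,0.3,0,0,0,1],
    [3.1,-2.3,0.3,0,0,0,1],
    [3.1,-2.3,0.3,0,0,0,1],
    [3.1,-2.3,0.3,0,0,0,1],
    [3.1,-2.3,0.3,0,0,0,1],
    [3.1,-2.3,0.3,0,0,0,1],
    [3.1,-2.3,0.3,0,0,0,1],
    [3.1,-2.3,0.3,0,0,0,1],
    [3.1,-2.3,0.3,0,0,0,1],
    [2.4,-2.0,0.2,0,0,0,1],
    [0.5,-0.3,0,0,0,0,1]
  ],
  "newtons": 60
}}

```text
clock: 3.0
position: [0.5727, 0.0734, 0.1754]
orientation: [-3.115, -0.401, 0.001]
contact_force: [-0.8, -0.8, -0.3]
width: 1.0
```

>>> {"name": "apply_moves", "arguments": {
  "deltas": [
    [0,0,0,-1.8,7.35,4.4,1],
    [0,0,0,-1.8,7.35,4.4,1],
    [0,0,0,-1.8,7.35,4.4,1],
    [0,0,0,-1.8,7.35,4.4,1],
    [0,0,0,-1.8,7.35,4.4,1],
    [0,0,0,-1.8,7.35,4.4,1],
    [0,0,0,0,0,0,1],
    [0,0,0,0,0,0,1]
  ]
}}

```text
clock: 3.8
position: [0.576, -0.0212, 0.1752]
orientation: [2.93, -0.049, 1.069]
contact_force: [0.5, 0.8, 1.0]
width: 0.998
```

```bash
python3 - <<'E'
from t import *
p,r,o=cur();print(o["clock"],p,o["joints"].round(3) if hasattr(o["joints"],'round') else o["joints"],o["contact_force"])
go(pre,rg);go(pg,rg)
c=read_camera("wrist");cv2.imwrite("pics/w1.png",c["img"][...,::-1])
P,m=pts(c);q=P[m&(P[...,2]>.062)&(P[...,2]<.072)&(np.hypot(P[...,0]-.6486,P[...,1]-.0586)<.07)]
if len(q)>50: print("tin top",len(q),cv2.minAreaRect(q[:,:2].astype(np.float32)),np.median(q[:,2]))
E
```

```text
3.8 [ 0.57596367 -0.02116331  0.17524063] [-0.03  -0.125 -0.824  0.172 -0.012  3.14 ] [0.46449932 0.80862489 0.95688743]
turn [-7.2  4.8  8.7] rows>= 2.0 | shift after [-5.59 -9.45  1.74] | shift before [-3.91 -9.85  3.36]
turn [-7.2  4.8  8.7] rows>= 2.0 | shift after [-5.59 -9.45 13.74] | shift before [-3.02 -8.28 15.22]
tin top 3645 ((0.6496617794036865, 0.059840139001607895), (0.043323814868927, 0.07393404841423035), 76.60980224609375) 0.06628408990750628
```

View pics/w1.png

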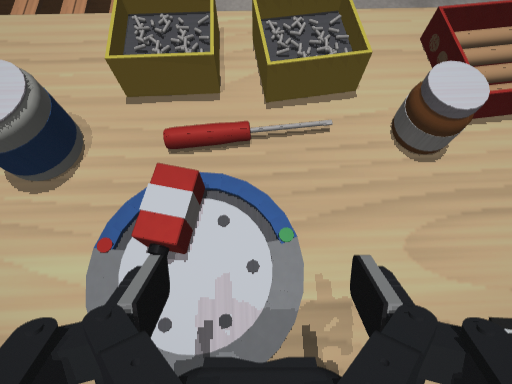

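>>> {"name": "apply_moves", "arguments": {
  "deltas": [
    [0,0,0,0,0,-8.5,1],
    [0,0,0,0,0,-8.5,1],
    [0,0,0,0,0,-8.5,1],
    [0,0,0,0,0,-8.5,1],
    [0,0,0,0,0,-8.5,1],
    [0,0,0,0,0,-8.5,1],
    [0,0,0,0,0,-8.5,1],
    [0,0,0,0,0,-8.5,1],
    [0,0,0,0,0,-8.5,1],
    [0,0,0,0,0,-8.5,1],
    [0,0,0,0,0,-8.5,1],
    [0,0,0,0,0,-8.5,1],
    [0,0,0,0,0,-8.5,1],
    [0,0,0,0,0,-8.5,1],
    [0,0,0,0,0,-8.5,1],
    [0,0,0,0,0,-8.5,1],
    [0,0,0,0,0,-8.5,1],
    [0,0,0,0,0,-8.5,1],
    [0,0,0,0,0,-8.5,1],
    [0,0,0,0,0,-8.5,1]
  ]
}}

```text
clock: 5.85
position: [0.5785, -0.02, 0.1768]
orientation: [0.243, 2.428, 0.047]
contact_force: [0.2, 0.8, 0.2]
width: 0.996
```

```bash
sed -i 's/\[np.sin(a),-np.cos(a),0\]/[-np.sin(a),np.cos(a),0]/; s/.6408,.0605,.052/.6412,.0609,.052/' t.py; python3 - <<'E'
from t import *
p,r,o=cur();print(o["clock"],p,np.round(o["joints"],3))
go(pre,rg);go(pg,rg)
E
```

```text
5.85 [ 0.57846767 -0.02004177  0.17681432] [-0.028 -0.122 -0.819  0.172 -0.012  0.167]
turn [ 6.9 -5.3 -0.9] rows>= 1.0 | shift after [5.84 9.33 1.71] | shift before [5.74 8.94 3.35]
turn [ 6.9 -5.3 -0.9] rows>= 1.0 | shift after [ 5.84  9.33 13.71] | shift before [ 4.62  7.51 15.21]
```

>>> {"name": "apply_moves", "arguments": {
  "deltas": [
    [0,0,0,6.9,-5.3,-0.9,1],
    [1.5,2.3,0.4,0,0,0,1],
    [1.5,2.3,0.4,0,0,0,1],
    [1.5,2.4,0.5,0,0,0,1],
    [1.3,2.3,0.4,0,0,0,1],
    [0,0,0,0,0,0,1],
    [0,0,0,0,0,0,1]
  ]
}}

```text
clock: 6.55
position: [0.5717, 0.0783, 0.1234]
orientation: [0.28, 2.345, -0.11]
contact_force: [0.1, 0.2, -0.4]
width: 0.999
```

```bash
python3 - <<'E'
from t import *
p,r,o=cur();print(o["clock"],p,np.round(o["joints"],3))
go(pg,rg)
E
```

```text
6.55 [0.57165274 0.07828349 0.12344983] [ 0.349 -0.    -0.928 -0.05  -0.397  0.442]
turn [ 0.1 -0.2 -0.3] rows>= 1.0 | shift after [-0.02 -0.08 12.02] | shift before [-0.05 -0.1  12.02]
```

>>> {"name": "apply_moves", "arguments": {
  "deltas": [
    [0,0,2,0,0,0,1],
    [0,-0.1,3,0,0,0,1],
    [0,0,3,0,0,0,1],
    [0,0,2,0,0,0,1],
    [0,0,1,0,0,0,1],
    [0,0,1,0,0,0,1],
    [0,0,0,0,0,0,1],
    [0,0,0,0,0,0,-1],
    [0,0,0,0,0,0,-1],
    [0,0,0,0,0,0,-1],
    [0,0,0,0,0,0,-1],
    [0,0,0,0,0,0,-1],
    [0,0,0,0,0,0,-1],
    [0,0,0,0,0,0,-1],
    [0,0,0,0,0,0,-1],
    [0,0,0,0,0,0,-1]
  ],
  "newtons": 60
}}

```text
clock: 8.15
position: [0.6527, 0.0567, 0.0386]
orientation: [0.283, 2.344, -0.11]
contact_force: [-4.6, 1.1, 7.9]
width: 0.486
```

```bash
python3 - <<'E'
from t import *
p,r,o=cur();print(o["clock"],p,np.round(o["joints"],3),o["width"]*85,o["contact_force"])
go(pg,rg)
c=read_camera("scene");save(c,"s2")
up=p+[-.06,0,.2]; 
print((100*r.inv().apply(up-p)).round(2))
E
```

```text
8.15 [0.65268564 0.05666571 0.03864338] [ 0.243  0.309 -0.878 -0.341 -0.329  0.357] 41.28350891972451 [-4.57143833  1.08361851  7.90680451]
turn [ 0.  -0.1 -0.4] rows>= 1.0 | shift after [-0.09  0.15  0.1 ] | shift before [-0.08  0.15  0.1 ]
[ -9.99  -1.31 -18.29]
```

>>> {"name": "apply_moves", "arguments": {
  "deltas": [
    [-0.6,-0.1,-1,0,0,0,-1],
    [-1.2,-0.2,-2.2,0,0,0,-1],
    [-1.2,-0.2,-2.2,0,0,0,-1],
    [-1.2,-0.2,-2.2,0,0,0,-1],
    [-1.2,-0.2,-2.2,0,0,0,-1],
    [-1.2,-0.2,-2.2,0,0,0,-1],
    [-1.2,-0.1,-2.2,0,0,0,-1],
    [-1.2,-0.1,-2.2,0,0,0,-1],
    [-1,0,-1.8,0,0,0,-1],
    [0,0,0,0,0,0,-1]
  ]
}}

```text
clock: 9.2
position: [0.5939, 0.0569, 0.2405]
orientation: [0.283, 2.341, -0.108]
contact_force: [-0.3, 0.9, -2.6]
width: 0.485
```

>>> {"name": "apply_moves", "arguments": {
  "deltas": [
    [0,0,0,0,0,-8.5,-1],
    [0,0,0,0,0,-8.5,-1],
    [0,0,0,0,0,-8.5,-1],
    [0,0,0,0,0,-8.5,-1],
    [0,0,0,0,0,-8.5,-1],
    [0,0,0,0,0,-8.5,-1],
    [0,0,0,0,0,-8.5,-1],
    [0,0,0,0,0,-8.5,-1],
    [0,0,0,0,0,-8.5,-1],
    [0,0,0,0,0,-8.5,-1],
    [0,0,0,0,0,-8.5,-1],
    [0,0,0,0,0,-8.5,-1],
    [0,0,0,0,0,-8.5,-1],
    [0,0,0,0,0,-8.5,-1],
    [0,0,0,0,0,-8.5,-1],
    [0,0,0,0,0,-8.5,-1],
    [0,0,0,0,0,-8.5,-1],
    [0,0,0,0,0,-8.5,-1],
    [0,0,0,0,0,-8.5,-1],
    [0,0,0,0,0,-8.5,-1]
  ]
}}

```text
clock: 11.2
position: [0.5928, 0.0562, 0.2354]
orientation: [2.824, -0.584, 1.186]
contact_force: [0.2, -0.9, -2.1]
width: 0.479
```

```bash
cat >> t.py <<'E'
# tin axis in tool frame assumed (s,0,-s) at grasp; final pose: tool azimuth b
def final(bdeg):
    b=np.radians(bdeg);t2=np.array([np.cos(b)*.7071,np.sin(b)*.7071,-.7071])
    r2=rot(t2,[np.sin(b),-np.cos(b),0]); return t2,r2
# grasp point in tin frame: 8mm to cap along axis, 7mm above axis (lying) -> opposite... lateral side toward the tool
E
python3 - <<'E'
from t import *
p,r,o=cur();print(o["clock"],p,np.round(o["joints"],3),o["width"]*85)
c0=R.from_rotvec([0.283,2.344,-.11]).inv().apply([-.9728,.2317,0]);print("cap axis in tool",c0,"world now",r.apply(c0))
# tin centre in tool frame from measured grasp
pgm=np.array([0.6527,.0567,.0386]);v=R.from_rotvec([0.283,2.344,-.11]).inv().apply(np.array([.6491,.0592,.045])-pgm);print("centre in tool",v)
t2,r2=final(-51)
ptcp=np.array([.47,-.308,.041])-r2.apply(v);print("final tcp",ptcp,"cap axis",r2.apply(c0))
go(ptcp+[0,0,.15],r2)
E
```

```text
11.2 [0.59283454 0.05621138 0.23539755] [ 0.279 -0.133 -0.713  0.279 -0.353 -2.587] 40.73461295495836
cap axis in tool [ 0.70859836 -0.00441496 -0.70561576] world now [-0.02738525 -0.11477502  0.99302642]
centre in tool [-0.00161318  0.00161185 -0.00741415]
final tcp [ 0.47526977 -0.31194637  0.03689809] cap axis [0.00475831 0.00113941 1.0000004 ]
turn [-26.2   2.6  16.9] rows>= 4.0 | shift after [11.57 32.31 18.43] | shift before [ 1.27 38.9   1.42]
```

>>> {"name": "apply_moves", "arguments": {
  "deltas": [
    [0,1.5,0,0,0,0,-1],
    [0.1,3,0.1,0,0,0,-1],
    [0.1,3.4,0.1,0,0,0,-1],
    [0.1,3.4,0.1,0,0,0,-1],
    [0.1,3.4,0.1,0,0,0,-1],
    [0.1,3.4,0.1,0,0,0,-1],
    [0.1,3.4,0.1,0,0,0,-1],
    [0.1,3.4,0.1,0,0,0,-1],
    [0.1,3.4,0.1,0,0,0,-1],
    [0.1,3.4,0.1,0,0,0,-1],
    [0.1,3.4,0.1,0,0,0,-1],
    [0.1,2.5,0.2,0,0,0,-1],
    [0.1,1.1,0.2,0,0,0,-1],
    [0,0,0,-5,0.5,3.2,-1],
    [0,0,0,-5.3,0.5,3.4,-1],
    [0,0,0,-5.3,0.5,3.4,-1],
    [0,0,0,-5.3,0.5,3.4,-1],
    [0,0,0,-5.3,0.5,3.4,-1],
    [0,0,0,0,0,0,-1],
    [0,0,0,0,0,0,-1]
  ]
}}

```text
clock: 13.2
position: [0.5019, -0.2582, 0.1851]
orientation: [2.321, -1.245, 0.962]
contact_force: [-1.0, 0.3, -2.0]
width: 0.485
```

```bash
python3 - <<'E'
from t import *
p,r,o=cur();print(o["clock"],p,np.round(o["joints"],3),o["width"]*85)
t2,r2=final(-51)
go(np.array([.4753,-.3119,.0369]),r2)
c=read_camera("scene");P,m=pts(c)
q=m&(P[...,2]>.1)&(np.hypot(P[...,0]-.47,P[...,1]+.308)<.06)
cv2.imwrite("pics/s3.png",cv2.resize(c["img"][60:300,20:260],(600,600))[...,::-1])
E
```

```text
13.2 [ 0.50185354 -0.25819728  0.18511575] [-0.206 -0.087 -0.79   0.245 -0.495 -2.526] 41.236309460501154
turn [ 2.6  0.6 -4.4] rows>= 1.0 | shift after [-8.71  5.44 12.25] | shift before [-8.17  5.53 12.58]
```

View pics/s3.png

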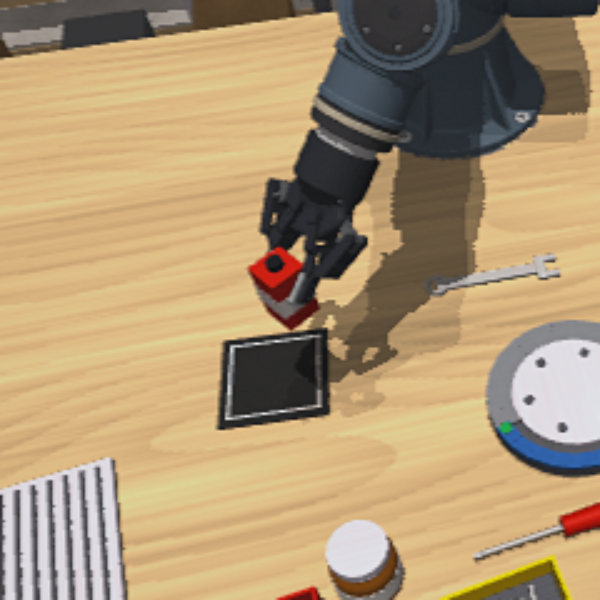

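>>> {"name": "apply_moves", "arguments": {
  "deltas": [
    [0,0,0,2.6,0.6,-4.4,-1],
    [-0.5,1.4,1,0,0,0,-1],
    [-0.9,1.4,1.4,0,0,0,-1],
    [-0.9,1.4,1.4,0,0,0,-1],
    [-1,1.2,1.4,0,0,0,-1],
    [-1,0,1.4,0,0,0,-1],
    [-1,0,1.4,0,0,0,-1],
    [-1,0,1.4,0,0,0,-1],
    [-1,0,1.4,0,0,0,-1],
    [0,0,0,0,0,0,-1],
    [0,0,0,0,0,0,-1]
  ]
}}

```text
clock: 14.35
position: [0.474, -0.3129, 0.058]
orientation: [2.372, -1.137, 0.984]
contact_force: [-0.9, 0.4, -1.2]
width: 0.485
```

```bash
python3 - <<'E'
from t import *
p,r,o=cur();print(o["clock"],p,np.round(o["joints"],3),o["width"]*85)
t2,r2=final(-51)
go(np.array([.4753,-.3119,.0369]),r2)
c=read_camera("scene");P,m=pts(c)
k=trace(c,"tin_center")
for x in k[:2]:
  q=P[x["pixels"]&m]; print(x["p"],np.median(q,0),q.min(0),q.max(0))
cv2.imwrite("pics/s4.png",cv2.resize(c["img"][130:250,70:190],(600,600),interpolation=cv2.INTER_CUBIC)[...,::-1])
# top face plane fit + front faces
hsv=cv2.cvtColor(c["img"],cv2.COLOR_RGB2HSV);red=((hsv[...,0]<8)|(hsv[...,0]>172))&(hsv[...,1]>120)
q=P[m&red&(np.hypot(P[...,0]-.47,P[...,1]+.308)<.07)]
z=q[:,2];tp=q[z>z.max()-.012];s=np.linalg.svd(tp-tp.mean(0))[2][2];print(len(q),len(tp),tp.mean(0),"top normal",s)
E
```

```text
14.35 [ 0.47399961 -0.31286339  0.05799356] [-0.393  0.126 -1.062 -0.339 -0.347 -2.773] 41.20911218614782
turn [ 0.2 -0.1 -0.2] rows>= 1.0 | shift after [-1.49 -0.16  1.5 ] | shift before [-1.49 -0.16  1.49]
295 140 [ 0.47316519 -0.30711171  0.09943885] top normal [ 0.00454046 -0.00729567  0.99996308]
```

View pics/s4.png

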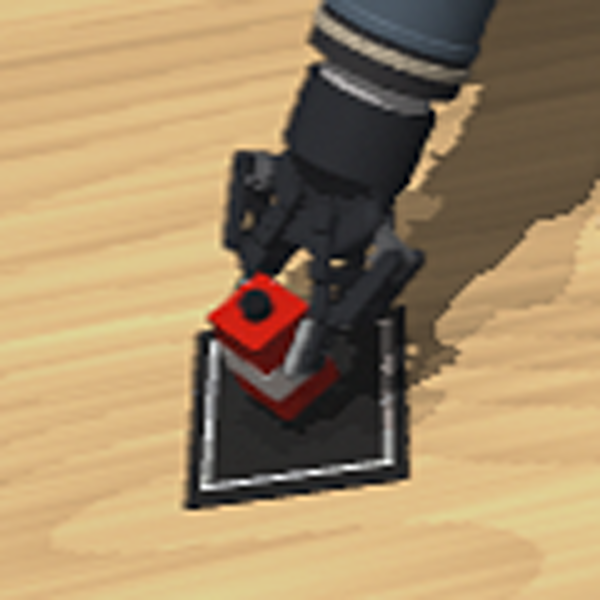

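>>> {"name": "apply_moves", "arguments": {
  "deltas": [
    [-0.5,0,0.5,0,0,0,-1],
    [-0.4,0,0.4,0,0,0,-1],
    [-0.3,0,0.3,0,0,0,-1],
    [-0.1,0,0.1,0,0,0,-1],
    [-0.1,0,0.1,0,0,0,-1],
    [-0.05,0,0.05,0,0,0,-1],
    [0,0,0,0,0,0,-1],
    [0,0,0,0,0,0,-1]
  ]
}}

```text
clock: 15.25
position: [0.4751, -0.3128, 0.0378]
orientation: [2.371, -1.137, 0.986]
contact_force: [-0.4, -1.1, 1.1]
width: 0.484
```

>>> {"name": "apply_moves", "arguments": {
  "deltas": [
    [-0.05,0,0.05,0,0,0,-1],
    [0,0,0,0,0,0,-1]
  ]
}}

```text
clock: 15.45
position: [0.4754, -0.3131, 0.0378]
orientation: [2.37, -1.137, 0.988]
contact_force: [-8.0, 6.0, 16.2]
width: 0.481
```

Contact. Release and retreat along the tool axis.

>>> {"name": "apply_moves", "arguments": {
  "deltas": [
    [0,0,0,0,0,0,0.2],
    [0,0,0,0,0,0,0.5],
    [0,0,0,0,0,0,1],
    [0,0,0,0,0,0,1],
    [0,0,0,0,0,0,1],
    [0,0,-1,0,0,0,1],
    [0,0,-2,0,0,0,1],
    [0,0,-3,0,0,0,1],
    [0,0,-4,0,0,0,1],
    [0,0,-4,0,0,0,1],
    [0,0,-4,0,0,0,1],
    [0,0,-4,0,0,0,1]
  ]
}}

```text
clock: 16.65
position: [0.3758, -0.1906, 0.1932]
orientation: [2.371, -1.138, 0.986]
contact_force: [1.4, 0.1, 0.4]
width: 0.999
```

```bash
python3 - <<'E'
from t import *
p,r,o=cur();print(o["clock"],p,r.as_rotvec(),np.round(o["joints"],3),o["width"]*85)
c=read_camera("scene");a=read_camera("top")
for d in(c,a):
  P,m=pts(d)
  hsv=cv2.cvtColor(d["img"],cv2.COLOR_RGB2HSV);red=((hsv[...,0]<8)|(hsv[...,0]>172))&(hsv[...,1]>120)
  q=P[m&red&(np.hypot(P[...,0]-.47,P[...,1]+.308)<.07)]
  z=q[:,2];tp=q[z>.07];s=np.linalg.svd(tp-tp.mean(0))[2][2];print(len(tp),tp.mean(0),np.median(tp[:,2]),"n",s)
P,m=pts(a);np.savez("top2.npz",**{k:a[k] for k in("img","depth","intrinsics","extrinsics")});np.savez("sc2.npz",**{k:c[k] for k in("img","depth","intrinsics","extrinsics")})
cc=np.hstack([cv2.resize(c["img"][120:260,70:210],(400,400)),cv2.resize(a["img"][150:230,230:310],(400,400))])
cv2.imwrite("pics/s5.png",cc[...,::-1])
E
```

```text
16.65 [ 0.37578138 -0.19056954  0.19316918] [ 2.37087124 -1.1378409   0.98593101] [-0.068 -0.451 -1.003  0.421 -0.548 -2.488] 84.93681299636116
168 [ 0.47672967 -0.30687593  0.07836026] 0.07855455062560895 n [-0.07554099 -0.03969312 -0.99635236]
172 [ 0.47076528 -0.30731467  0.07850647] 0.07836422241499308 n [0.00421949 0.03471902 0.99938821]
```

View pics/s5.png

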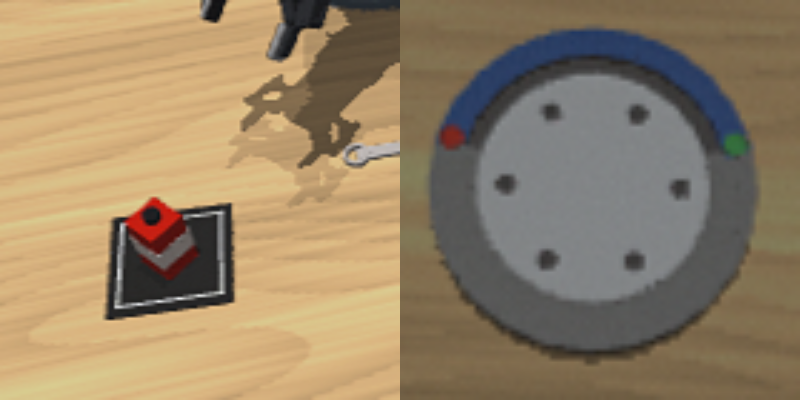

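```bash
python3 - <<'E'
from t import *
p,r,o=cur()
rd=rot([0,0,-1],[-.985,-.174,0])
go([.5,.32,.30],rd)
# refine housing frame from both cams
from scipy.optimize import least_squares
for f in("top2.npz","sc2.npz"):
  c=dict(np.load(f));P,m=pts(c);hsv=cv2.cvtColor(c["img"],cv2.COLOR_RGB2HSV)
  K,E=c["intrinsics"],c["extrinsics"]
  v,u=np.indices(m.shape);ray=np.stack([(u-K[0,2])/K[0,0],(v-K[1,2])/K[1,1],np.ones(m.shape)],-1)@E[:3,:3].T
  Q=E[:3,3]+ray*((.024-E[2,3])/ray[...,2])[...,None]   # pixels on plane z=.024
  near=np.hypot(Q[...,0]-.5935,Q[...,1]-.037)<.108
  H,S,V=hsv[...,0],hsv[...,1],hsv[...,2]
  g=near&(H>45)&(H<85)&(S>100);rr=near&((H<8)|(H>172))&(S>120);b=near&(H>95)&(H<130)&(S>110)
  gd,rdn=Q[g].mean(0),Q[rr].mean(0)
  top=m&near&(abs(P[...,2]-.0245)<.004)
  # white disc: bright low-sat; its outer edge radius is 74mm
  w=(near&(S<60)&(V>(120 if "top" in f else 190))).astype(np.uint8)
  n,l,st,ce=cv2.connectedComponentsWithStats(w);i=1+st[1:,4].argmax()
  q=Q[l==i][:,:2].astype(np.float32);hull=cv2.convexHull(q)[:,0]
  s=least_squares(lambda x:np.hypot(*(hull-x[:2]).T)-x[2],[.5935,.037,.074],loss="soft_l1",f_scale=.001).x
  bq=Q[b][:,:2].astype(np.float32);bh=cv2.convexHull(bq)[:,0]
  bh=bh[bh[:,0]>.625]
  s2=least_squares(lambda x:np.hypot(*(bh-x[:2]).T)-.104,[.5935,.037],loss="soft_l1",f_scale=.001).x
  dd=rdn-gd;print(f,"G",gd.round(4),"R",rdn.round(4),"yaw",np.degrees(np.arctan2(-dd[0],dd[1])).round(2),"disc",s.round(4),st[i,4],"blue circ",s2.round(4),"depth circ",cv2.minEnclosingCircle(P[top][:,:2].astype(np.float32)))
E
```

```text
turn [-11.6 -44.2  27.3] rows>= 6.0 | shift after [-48.04 -20.98 -10.46] | shift before [-15.13 -41.6  -29.95]
top2.npz G [ 0.6255 -0.0516  0.024 ] R [0.6214 0.1295 0.024 ] yaw 1.31 disc [0.5941 0.0373 0.0723] 1531 blue circ [0.5922 0.0379] depth circ ((0.593696653842926, 0.03699461743235588), 0.10512658953666687)
sc2.npz G [ 0.6253 -0.0509  0.024 ] R [0.6216 0.1291 0.024 ] yaw 1.2 disc [0.5941 0.0388 0.0728] 1510 blue circ [0.5968 0.0372] depth circ ((0.5944932103157043, 0.038067955523729324), 0.10576078295707703)
```

>>> {"name": "apply_moves", "arguments": {
  "deltas": [
    [0,0,-2,-1.2,-4.4,2.7,1],
    [0,0,-2,-1.9,-7.3,4.5,1],
    [0,0,-2,-1.9,-7.3,4.5,1],
    [0,0,-1,-2.2,-8.4,5.2,1],
    [0,0,0,-2.2,-8.4,5.2,1],
    [0,0,0,-2.2,-8.4,5.2,1],
    [0,0,0,0,0,0,1]
  ]
}}

```text
clock: 17.45
position: [0.354, -0.1597, 0.2434]
orientation: [2.419, -1.938, 0.11]
contact_force: [0.1, 0.2, -0.2]
width: 1.004
```

```bash
python3 - <<'E'
from t import *
p,r,o=cur();print(p,o["joints"])
rd=rot([0,0,-1],[-.985,-.174,0])
go([.5,.32,.30],rd)
E
```

```text
[ 0.35403382 -0.15969753  0.24335978] [-0.37600288 -0.07219432 -0.3167754   1.26986834 -0.05877228 -2.16848846]
turn [-0.9 -4.6  2.6] rows>= 1.0 | shift after [-44.7  -22.72  -5.66] | shift before [-43.05 -24.81  -8.81]
```

>>> {"name": "apply_moves", "arguments": {
  "deltas": [
    [0,0,0,-0.9,-4.6,2.6,1],
    [-1.5,-0.8,-0.2,0,0,0,1],
    [-3,-1.5,-0.4,0,0,0,1],
    [-3,-1.5,-0.4,0,0,0,1],
    [-3,-1.5,-0.4,0,0,0,1],
    [-3,-1.5,-0.4,0,0,0,1],
    [-3,-1.5,-0.4,0,0,0,1],
    [-3,-1.5,-0.4,0,0,0,1],
    [-3,-1.5,-0.4,0,0,0,1],
    [-3,-1.5,-0.4,0,0,0,1],
    [-3,-1.5,-0.4,0,0,0,1],
    [-3,-1.6,-0.4,0,0,0,1],
    [-3,-1.6,-0.4,0,0,0,1],
    [-3,-1.6,-0.4,0,0,0,1],
    [-3,-1.6,-0.4,0,0,0,1],
    [-2.6,-1.6,-0.3,0,0,0,1],
    [-1.5,-0.8,0,0,0,0,1],
    [0,0,0,0,0,0,1],
    [0,0,0,0,0,0,1]
  ]
}}

```text
clock: 19.35
position: [0.4999, 0.3228, 0.2996]
orientation: [2.413, -2.01, 0.009]
contact_force: [-0.5, -1.3, 0.3]
width: 0.999
```

```bash
python3 - <<'E'
from t import *
p,r,o=cur();print(o["clock"],p,np.round(o["joints"],3),r.as_matrix().round(3).tolist())
c=read_camera("wrist");save(c,"w2");P,m=pts(c);np.savez("w2.npz",**{k:c[k] for k in("img","depth","intrinsics","extrinsics")})
print(c["extrinsics"].round(3))
for x in trace(c,"probe_handle")[:3]:
  q=P[x["pixels"]&m];print(x["p"],x["centre"],np.median(q,0),q.max(0))
f=np.array([.53,.325])
X,Y,Z=P[...,0],P[...,1],P[...,2];d=np.hypot(X-f[0],Y-f[1])
q=P[m&(Z>.16)&(Z<.175)&(d<.03)];
if len(q)>9:print("handle",len(q),q.mean(0),cv2.minAreaRect(q[:,:2].astype(np.float32)))
q=P[m&(Z>.074)&(Z<.083)&(d<.06)]
if len(q)>9:print("prongs",len(q),cv2.minAreaRect(q[:,:2].astype(np.float32)))
E
```

```text
19.35 [0.4999307  0.32280486 0.29961449] [ 0.577  0.43   0.438  1.578 -0.006 -1.176] [[0.181, -0.984, 0.004], [-0.984, -0.181, -0.005], [0.005, -0.003, -1.0]]
[[-0.984 -0.172 -0.054  0.514]
 [-0.18   0.934  0.308  0.243]
 [-0.003  0.313 -0.95   0.443]
 [ 0.     0.     0.     1.   ]]
0.8 [242.2, 259.2] [0.49959833 0.43019501 0.11520411] [0.51752972 0.4859675  0.15153546]
0.8 [97.1, 179.4] [0.63999615 0.34103188 0.18070768] [0.80961212 0.47097737 0.21454651]
0.75 [341.4, 213.2] [0.42397465 0.3283315  0.18361005] [0.44312907 0.39793021 0.21307537]
handle 589 [0.53033751 0.32527114 0.16744234] ((0.5302938222885132, 0.3262399435043335), (0.020909933373332024, 0.022204171866178513), 8.760491371154785)
prongs 1258 ((0.53348708152771, 0.3268581032752991), (0.062189921736717224, 0.06037924066185951), 15.266159057617188)
```

View pics/w2.png

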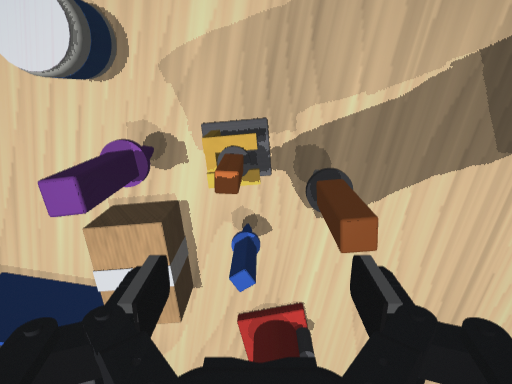

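```bash
python3 - <<'E'
from t import *
for f in("w2.npz","sc2.npz","top2.npz"):
  c=dict(np.load(f));P,m=pts(c)
  d=np.hypot(P[...,0]-.53,P[...,1]-.325)
  k=m&(P[...,2]>.1645)&(P[...,2]<.172)&(d<.025)
  q=P[k][:,:2];r=cv2.minAreaRect(q.astype(np.float32))
  print(f,k.sum(),q.mean(0).round(4),"mid",((q.max(0)+q.min(0))/2).round(4),r)
  # best square 22mm: maximise overlap
  best=None
  from scipy.optimize import minimize
  def cost(x):
    a=x[2];l=(q-x[:2])@np.array([[np.cos(a),-np.sin(a)],[np.sin(a),np.cos(a)]]);return np.maximum(abs(l)-.0108,0).sum()
  s=min((minimize(cost,[*r[0],np.radians(a)],method="Nelder-Mead",options=dict(xatol=1e-5,fatol=1e-7)) for a in range(-40,45,10)),key=lambda s:s.fun)
  print("  sq",s.x[:2].round(4),np.degrees(s.x[2]).round(1)%90,s.fun)
  k=m&(P[...,2]>.075)&(P[...,2]<.085)&(d<.065);print("  prongs",cv2.minAreaRect(P[k][:,:2].astype(np.float32)))
E
```

```text
w2.npz 563 [0.5302 0.3257] mid [0.5304 0.326 ] ((0.5302938222885132, 0.3262399435043335), (0.020909933373332024, 0.022204171866178513), 8.760491371154785)
  sq [0.5301 0.3262] 9.4 0.0007053314413996026
  prongs ((0.53348708152771, 0.3268581032752991), (0.062189921736717224, 0.06037924066185951), 15.266159057617188)
sc2.npz 47 [0.5327 0.3258] mid [0.5316 0.326 ] ((0.5320854783058167, 0.3254874050617218), (0.022695599123835564, 0.022289998829364777), 13.115598678588867)
  sq [0.5322 0.3256] 10.3 0.0022371151537466678
  prongs ((0.5342265367507935, 0.3253595232963562), (0.06469139456748962, 0.061800479888916016), 14.804999351501465)
top2.npz 58 [0.5291 0.3252] mid [0.5287 0.3251] ((0.5287970900535583, 0.32507479190826416), (0.020564809441566467, 0.02321850322186947), 4.954297065734863)
  sq [0.5287 0.3251] 9.7 0.0016064851171262561
  prongs ((0.531888484954834, 0.32576876878738403), (0.06098952516913414, 0.060792967677116394), 15.405102729797363)
```

```bash
python3 - <<'E'
from t import *
rd=rot([0,0,-1],[-.985,-.172,0])
go([.5305,.3259,.116],rd)
E
```

```text
turn [-0.2 -0.3  0.4] rows>= 1.0 | shift after [ 0.15 -3.08 18.43] | shift before [ 0.08 -3.03 18.44]
```

>>> {"name": "apply_moves", "arguments": {
  "deltas": [
    [0,-1,0,-0.2,-0.3,0.4,1],
    [0.1,-1.1,0,0,0,0,1],
    [0,-1,0,0,0,0,1],
    [0,0,2,0,0,0,1],
    [0,0,3,0,0,0,1],
    [0,0,3,0,0,0,1],
    [0,0,3,0,0,0,1],
    [0,0,3,0,0,0,1],
    [0,0,2.4,0,0,0,1],
    [0,0,1.5,0,0,0,1],
    [0,0,0.5,0,0,0,1],
    [0,0,0,0,0,0,1],
    [0,0,0,0,0,0,1]
  ]
}}

```text
clock: 20.75
position: [0.5309, 0.3271, 0.1175]
orientation: [-2.404, 2.021, 0.001]
contact_force: [0.0, -0.3, 0.2]
width: 1.005
```

```bash
python3 - <<'E'
from t import *
rd=rot([0,0,-1],[-.985,-.172,0])
go([.5305,.3259,.116],rd);p,r,o=cur();print(p,r.apply([0,0,1]),o["contact_force"])
E
```

```text
turn [-0.   0.1 -0. ] rows>= 1.0 | shift after [0.11 0.06 0.15] | shift before [0.11 0.06 0.15]
[0.5309213  0.32709172 0.11746323] [ 1.49950255e-04  1.09807612e-03 -9.99999386e-01] [ 0.00458073 -0.31432126  0.22683201]
```

Close (gripping moderately), then lift.

>>> {"name": "apply_moves", "arguments": {
  "deltas": [
    [0.1,0.1,0.1,0,0,0,0.2],
    [0,0,0,0,0,0,-0.2],
    [0,0,0,0,0,0,-1],
    [0,0,0,0,0,0,-1],
    [0,0,0,0,0,0,-1],
    [0,0,0,0,0,0,-1],
    [0,0,0,0,0,0,-1],
    [0,0,0,0,0,0,-1],
    [0,0,0,0,0,0,-1],
    [0,0,0,0,0,0,-1],
    [0,0,0,0,0,0,-1],
    [0,0,0,0,0,0,-1]
  ],
  "newtons": 60
}}

```text
clock: 21.95
position: [0.5297, 0.326, 0.1155]
orientation: [2.405, -2.021, -0.002]
contact_force: [-1.4, -0.8, 5.5]
width: 0.247
```

```bash
python3 - <<'E'
from t import *
p,r,o=cur();print(o["clock"],p,r.as_rotvec(),r.apply([0,0,1]),o["contact_force"],o["torque"],o["width"]*85)
E
```

```text
21.95 [0.52972471 0.32598763 0.11549616] [ 2.40488967e+00 -2.02101480e+00 -1.67491236e-03] [-9.80868871e-04  4.90319164e-04 -9.99999399e-01] [-1.41039217 -0.76417266  5.54867147] [-0.26494763  0.3029938   0.0235362 ] 21.010584201830497
```

>>> {"name": "apply_moves", "arguments": {
  "deltas": [
    [0,0,-0.5,0,0,0,-1],
    [0,0,-1.5,0,0,0,-1],
    [0,0,-2,0,0,0,-1],
    [0,0,-2,0,0,0,-1],
    [0,0,-2,0,0,0,-1],
    [0,0,-2,0,0,0,-1],
    [0,0,-1.5,0,0,0,-1],
    [0,0,-0.5,0,0,0,-1],
    [0,0,0,0,0,0,-1]
  ]
}}

```text
clock: 22.85
position: [0.53, 0.3261, 0.2355]
orientation: [-2.405, 2.021, 0.002]
contact_force: [0.4, 0.5, -2.1]
width: 0.248
```

```bash
python3 - <<'E'
from t import *
p,r,o=cur();print(o["clock"],p,o["contact_force"],o["width"]*85)
go([.6281,-.0347,.165],r)
E
```

```text
22.85 [0.52998287 0.32606814 0.23553308] [ 0.38985175  0.51086425 -2.12712715] 21.076602481596744
turn [0. 0. 0.] rows>= 0.0 | shift after [37.23 -3.46  7.02] | shift before [37.23 -3.46  7.02]
```

>>> {"name": "apply_moves", "arguments": {
  "deltas": [
    [1,-0.1,0,0,0,0,-1],
    [2,-0.2,0,0,0,0,-1],
    [2.7,-0.25,0,0,0,0,-1],
    [2.7,-0.25,0,0,0,0,-1],
    [2.7,-0.25,0,0,0,0,-1],
    [2.7,-0.25,0,0,0,0,-1],
    [2.7,-0.25,0,0,0,0,-1],
    [2.7,-0.25,0,0,0,0,-1],
    [2.7,-0.25,0,0,0,0,-1],
    [2.7,-0.25,0.5,0,0,0,-1],
    [2.7,-0.25,0.5,0,0,0,-1],
    [2.7,-0.25,1,0,0,0,-1],
    [2.7,-0.25,1,0,0,0,-1],
    [2.5,-0.25,1,0,0,0,-1],
    [2,-0.25,1,0,0,0,-1],
    [0,0,0.5,0,0,0,-1],
    [0,0,0.5,0,0,0,-1],
    [0,0,0,0,0,0,-1],
    [0,0,0,0,0,0,-1]
  ]
}}

```text
clock: 24.75
position: [0.6285, -0.0338, 0.1752]
orientation: [2.406, -2.02, -0.002]
contact_force: [0.2, 0.7, -1.2]
width: 0.251
```

```bash
cat > m.py <<'E'
from t import *
import sys
p,r,o=cur();print(o["clock"],p,r.as_rotvec(),o["contact_force"])
c=read_camera("scene");a=read_camera("wrist");np.savez("sc3.npz",**{k:c[k] for k in("img","depth","intrinsics","extrinsics")});np.savez("w3.npz",**{k:a[k] for k in("img","depth","intrinsics","extrinsics")})
exp=p+r.apply([0,0,.0975]);print("expected tip",exp)
def proj(c,x):
    q=(np.array(x)-c["extrinsics"][:3,3])@c["extrinsics"][:3,:3];q=c["intrinsics"]@q;return q[:2]/q[2]
out=[]
for d in(c,a):
    u=proj(d,exp);print("tip px",u)
    i=d["img"].copy()
    h=40;y0,x0=int(np.clip(u[1]-h,0,384-2*h)),int(np.clip(u[0]-h,0,512-2*h))
    s=5;I=cv2.resize(i[y0:y0+2*h,x0:x0+2*h],None,fx=s,fy=s,interpolation=cv2.INTER_CUBIC)
    f=lambda x:tuple(int(v) for v in ((proj(d,x)-[x0,y0]+.5)*s))
    cv2.circle(I,f(exp),3,(0,255,0),1)
    C=np.array([.594,.0377,.024])
    for rad in(.074,.086):
        for g in np.arange(-75,76,5):
            t=np.radians(g+1.25);cv2.circle(I,f(C+[rad*np.cos(t),rad*np.sin(t),0]),1,(255,255,0),-1)
    out.append(I)
cv2.imwrite("pics/"+sys.argv[1]+".png",np.hstack(out)[...,::-1])
E
python3 m.py m1
```

```text
24.75 [ 0.62852879 -0.03378752  0.17519842] [ 2.40554484e+00 -2.01988680e+00 -1.93766492e-03] [ 0.17571149  0.72466336 -1.20143792]
expected tip [ 0.62840661 -0.03374596  0.07769851]
tip px [227.12504011 220.2649289 ]
tip px [260.13083498 195.70242906]
```

View pics/m1.png

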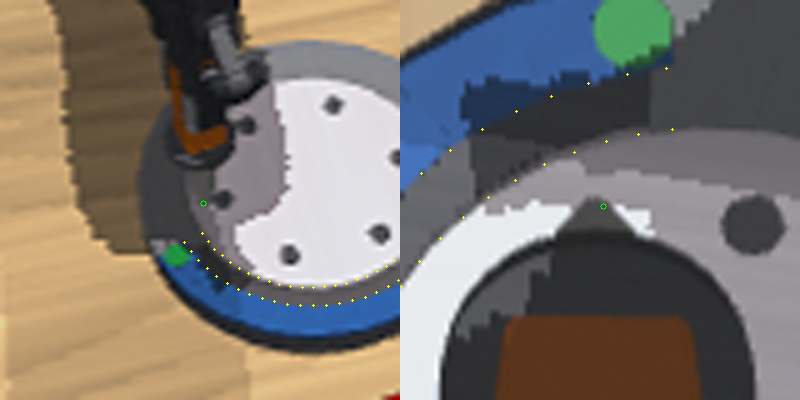

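```bash
cat > pol.py <<'E'
from t import *
C=np.array([.594,.0377]);yaw=1.25
A=np.linspace(-100,100,800);Rr=np.linspace(.11,.06,200)
def unwrap(c,C=C,yaw=yaw):
    g=np.radians(A+yaw);X=C[0]+Rr[:,None]*np.cos(g);Y=C[1]+Rr[:,None]*np.sin(g)
    W=np.stack([X,Y,np.full(X.shape,.024)],-1);E,K=c["extrinsics"],c["intrinsics"]
    q=(W-E[:3,3])@E[:3,:3];uv=q@K.T;uv=(uv[...,:2]/uv[...,2:]).astype(np.float32)
    return cv2.remap(c["img"],uv[...,0],uv[...,1],cv2.INTER_CUBIC)
if __name__=="__main__":
    out=[]
    for f in("top2.npz","sc2.npz","w3.npz"):
        I=unwrap(dict(np.load(f)))
        for rr in(.086,.074):
            y=int((.11-rr)/.05*200);I[y,::12]=(255,255,0)
        for g in(-75,0,75): I[::6,int((g+100)*4)]=(255,0,255)
        out.append(I)
    cv2.imwrite("pics/pol.png",np.vstack(out)[...,::-1])
E
python3 pol.py
```

```text
(no output)
```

View pics/pol.png

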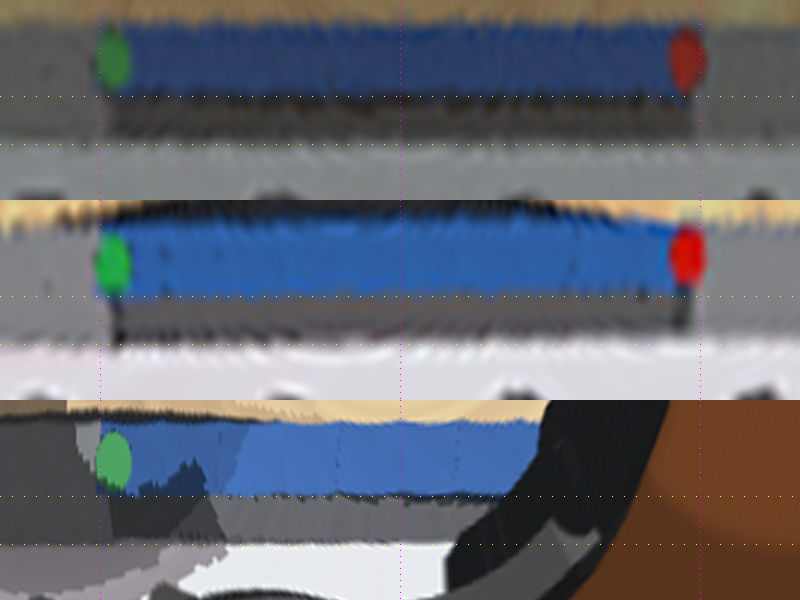

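```bash
python3 - <<'E'
from t import *
p,r,o=cur()
rv=rot([0,0,-1],[-.985,-.172,0])
go([.6256,-.0358,.129],rv)
E
```

```text
turn [0.  0.  0.1] rows>= 1.0 | shift after [0.14 0.35 4.65] | shift before [0.14 0.35 4.65]
```

>>> {"name": "apply_moves", "arguments": {
  "deltas": [
    [0.1,0.2,0.5,0,0,0,-1],
    [0.04,0.15,0.8,0,0,0,-1],
    [0,0,0.8,0,0,0,-1],
    [0,0,0.8,0,0,0,-1],
    [0,0,0.8,0,0,0,-1],
    [0,0,0.6,0,0,0,-1],
    [0,0,0.3,0,0,0,-1],
    [0,0,0,0,0,0,-1],
    [0,0,0,0,0,0,-1]
  ]
}}

```text
clock: 25.75
position: [0.6256, -0.0364, 0.1293]
orientation: [2.405, -2.021, -0.002]
contact_force: [0.5, -0.6, -1.4]
width: 0.247
```

```bash
python3 m.py m2
```

```text
25.75 [ 0.62560259 -0.03638058  0.12926721] [ 2.40478735e+00 -2.02104198e+00 -1.52148444e-03] [ 0.47239614 -0.62458005 -1.43241658]
expected tip [ 0.62551042 -0.03634344  0.03176726]
tip px [226.68511056 228.14740815]
tip px [259.99722412 195.72391199]
```

View pics/m2.png

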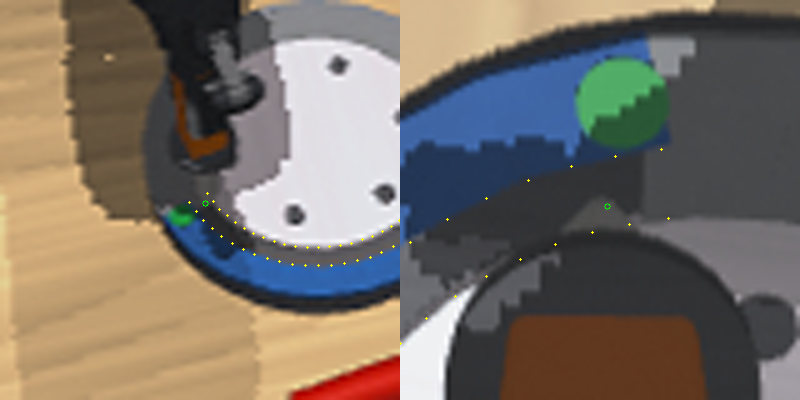

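>>> {"name": "apply_moves", "arguments": {
  "deltas": [
    [-0.05,0,0.2,0,0,0,-1],
    [0,0,0.3,0,0,0,-1],
    [0,0,0.2,0,0,0,-1],
    [0,0,0.2,0,0,0,-1],
    [0,0,0.1,0,0,0,-1],
    [0,0,0.1,0,0,0,-1],
    [0,0,0,0,0,0,-1],
    [0,0,0,0,0,0,-1]
  ]
}}

```text
clock: 26.65
position: [0.6254, -0.0359, 0.1181]
orientation: [2.405, -2.021, -0.002]
contact_force: [0.2, 0.0, -1.3]
width: 0.25
```

```bash
cat > arc.py <<'E'
from t import *
import sys
a0,a1,n=map(float,sys.argv[1:4]);n=int(n)
p,r,o=cur();print(o["clock"],p,r.apply([0,0,1]),o["contact_force"],o["torque"])
C=np.array([.594,.0377]);q=p.copy();s=0
print("ang/rad now",np.degrees(np.arctan2(*(p[:2]-C)[::-1]))-1.25,np.hypot(*(p[:2]-C)))
for g in np.linspace(a0,a1,n+1)[1:]:
    t=np.radians(g+1.25);w=np.array([C[0]+.08*np.cos(t),C[1]+.08*np.sin(t),.1183])
    d=(100*r.inv().apply(w-q)).round(2);q=q+r.apply(d)/100
    print(d.tolist(),end=",")
E
python3 arc.py -68 -22.67 20
```

```text
26.65 [ 0.62538484 -0.03588673  0.11808004] [-1.19679408e-03  3.76309225e-04 -9.99999213e-01] [ 0.21950763  0.02696815 -1.32604229] [ 0.02107355 -0.03133042 -0.01068454]
ang/rad now -68.15168242880647 0.08000009184466385
[-0.08, -0.33, -0.02],[-0.1, -0.3, -0.0],[-0.1, -0.3, -0.0],[-0.11, -0.29, -0.0],[-0.13, -0.29, -0.0],[-0.14, -0.29, -0.0],[-0.15, -0.28, -0.0],[-0.16, -0.27, -0.0],[-0.17, -0.27, -0.0],[-0.18, -0.26, -0.0],[-0.19, -0.25, -0.0],[-0.2, -0.24, -0.0],[-0.21, -0.24, -0.0],[-0.22, -0.23, -0.01],[-0.23, -0.22, 0.0],[-0.23, -0.21, 0.0],[-0.25, -0.2, 0.0],[-0.25, -0.19, 0.0],[-0.26, -0.18, 0.0],[-0.27, -0.17, 0.0],
```

>>> {"name": "apply_moves", "arguments": {
  "deltas": [
    [-0.08,-0.31,-0.01,0,0,0,-1],
    [-0.1,-0.3,0,0,0,0,-1],
    [-0.1,-0.3,0,0,0,0,-1],
    [-0.11,-0.3,0,0,0,0,-1],
    [-0.13,-0.29,0,0,0,0,-1],
    [-0.14,-0.29,0,0,0,0,-1],
    [-0.15,-0.28,0,0,0,0,-1],
    [-0.16,-0.27,0,0,0,0,-1],
    [-0.17,-0.27,0,0,0,0,-1],
    [-0.18,-0.26,0,0,0,0,-1],
    [-0.19,-0.25,0,0,0,0,-1],
    [-0.2,-0.24,0,0,0,0,-1],
    [-0.21,-0.24,0,0,0,0,-1],
    [-0.22,-0.23,0,0,0,0,-1],
    [-0.23,-0.22,0,0,0,0,-1],
    [-0.23,-0.21,0,0,0,0,-1],
    [-0.25,-0.2,0,0,0,0,-1],
    [-0.25,-0.19,0,0,0,0,-1],
    [-0.26,-0.18,0,0,0,0,-1],
    [-0.27,-0.17,0,0,0,0,-1]
  ]
}}

```text
clock: 28.65
position: [0.6685, 0.0087, 0.1181]
orientation: [2.405, -2.021, -0.002]
contact_force: [0.1, 0.2, -1.5]
width: 0.25
```

```bash
python3 arc.py -22.67 22.67 20
```

```text
28.65 [0.66848075 0.00873055 0.11810561] [-1.24925690e-03  3.61719618e-04 -9.99999154e-01] [ 0.05829015  0.23300655 -1.47714475] [ 0.02479921 -0.02851256 -0.03135187]
ang/rad now -22.503657713777958 0.07991628030632174
[-0.25, -0.15, -0.02],[-0.28, -0.15, 0.0],[-0.28, -0.14, 0.0],[-0.29, -0.13, 0.0],[-0.3, -0.11, 0.0],[-0.3, -0.1, 0.0],[-0.3, -0.09, 0.0],[-0.31, -0.08, 0.0],[-0.31, -0.07, 0.0],[-0.31, -0.05, 0.0],[-0.31, -0.04, 0.0],[-0.32, -0.03, 0.0],[-0.32, -0.02, 0.0],[-0.31, -0.0, 0.0],[-0.32, 0.01, 0.0],[-0.31, 0.02, 0.0],[-0.32, 0.03, 0.0],[-0.31, 0.05, 0.0],[-0.31, 0.06, 0.0],[-0.31, 0.07, 0.0],
```

>>> {"name": "apply_moves", "arguments": {
  "deltas": [
    [-0.26,-0.15,-0.01,0,0,0,-1],
    [-0.28,-0.15,0,0,0,0,-1],
    [-0.28,-0.14,0,0,0,0,-1],
    [-0.29,-0.13,0,0,0,0,-1],
    [-0.3,-0.11,0,0,0,0,-1],
    [-0.3,-0.1,0,0,0,0,-1],
    [-0.3,-0.09,0,0,0,0,-1],
    [-0.31,-0.08,0,0,0,0,-1],
    [-0.31,-0.07,0,0,0,0,-1],
    [-0.31,-0.05,0,0,0,0,-1],
    [-0.31,-0.04,0,0,0,0,-1],
    [-0.32,-0.03,0,0,0,0,-1],
    [-0.32,-0.02,0,0,0,0,-1],
    [-0.31,0,0,0,0,0,-1],
    [-0.32,0.01,0,0,0,0,-1],
    [-0.31,0.02,0,0,0,0,-1],
    [-0.32,0.03,0,0,0,0,-1],
    [-0.31,0.05,0,0,0,0,-1],
    [-0.31,0.06,0,0,0,0,-1],
    [-0.31,0.07,0,0,0,0,-1]
  ]
}}

```text
clock: 30.65
position: [0.6669, 0.0702, 0.1182]
orientation: [2.405, -2.021, -0.002]
contact_force: [-0.1, 0.3, -2.0]
width: 0.252
```

```bash
python3 arc.py 22.67 68 20
```

```text
30.65 [0.66687901 0.07020977 0.11824246] [-1.21192070e-03  3.95613061e-04 -9.99999187e-01] [-0.13723484  0.34236558 -2.03769738] [ 0.00675936 -0.01289075 -0.05417994]
ang/rad now 22.790628724151134 0.07980122306911419
[-0.29, 0.06, -0.01],[-0.31, 0.09, 0.0],[-0.29, 0.11, 0.01],[-0.3, 0.12, -0.0],[-0.29, 0.13, -0.0],[-0.28, 0.14, -0.0],[-0.28, 0.15, -0.0],[-0.27, 0.16, -0.0],[-0.26, 0.18, -0.0],[-0.26, 0.18, -0.0],[-0.25, 0.2, -0.0],[-0.24, 0.2, -0.0],[-0.24, 0.21, -0.0],[-0.22, 0.23, -0.0],[-0.22, 0.23, -0.0],[-0.2, 0.24, -0.0],[-0.2, 0.24, 0.0],[-0.19, 0.26, 0.0],[-0.18, 0.26, 0.0],[-0.16, 0.27, 0.0],
```

>>> {"name": "apply_moves", "arguments": {
  "deltas": [
    [-0.3,0.07,0,0,0,0,-1],
    [-0.3,0.09,0,0,0,0,-1],
    [-0.3,0.11,0,0,0,0,-1],
    [-0.3,0.12,0,0,0,0,-1],
    [-0.29,0.13,0,0,0,0,-1],
    [-0.28,0.14,0,0,0,0,-1],
    [-0.28,0.15,0,0,0,0,-1],
    [-0.27,0.16,0,0,0,0,-1],
    [-0.26,0.18,0,0,0,0,-1],
    [-0.26,0.18,0,0,0,0,-1],
    [-0.25,0.2,0,0,0,0,-1],
    [-0.24,0.2,0,0,0,0,-1],
    [-0.24,0.21,0,0,0,0,-1],
    [-0.22,0.23,0,0,0,0,-1],
    [-0.22,0.23,0,0,0,0,-1],
    [-0.2,0.24,0,0,0,0,-1],
    [-0.2,0.24,0,0,0,0,-1],
    [-0.19,0.26,0,0,0,0,-1],
    [-0.18,0.26,0,0,0,0,-1],
    [-0.16,0.27,0,0,0,0,-1]
  ]
}}

```text
clock: 32.65
position: [0.6221, 0.1124, 0.1183]
orientation: [2.405, -2.021, -0.002]
contact_force: [-0.1, -0.3, -2.1]
width: 0.248
```

```bash
python3 m.py m3; python3 arc.py 68 68 1
```

```text
32.65 [0.6220661  0.11241454 0.11830541] [ 2.40470303e+00 -2.02081532e+00 -1.82209200e-03] [-0.14521208 -0.33269298 -2.14936881]
expected tip [0.62194645 0.11244799 0.02080549]
tip px [275.29141425 218.15647389]
tip px [259.46016941 195.47288298]
32.75 [0.62197387 0.11247204 0.1183857 ] [-1.31590443e-03  3.81410701e-04 -9.99999061e-01] [ 0.22689844  0.65038701 -1.83417001] [0.03221742 0.02432253 0.01151184]
ang/rad now 68.23806852606418 0.07983355171547643
[0.0, -0.04, 0.01],
```

View pics/m3.png

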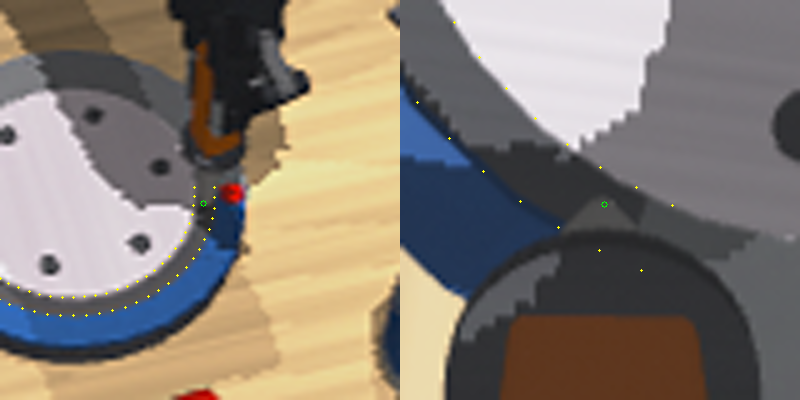

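>>> {"name": "apply_moves", "arguments": {
  "deltas": [
    [0,0,-0.3,0,0,0,-1],
    [0,0,-1,0,0,0,-1],
    [0,0,-2,0,0,0,-1],
    [0,0,-2,0,0,0,-1],
    [0,0,-2,0,0,0,-1],
    [0,0,-2,0,0,0,-1],
    [0,0,-1.7,0,0,0,-1],
    [0,0,-0.7,0,0,0,-1],
    [-1,0.2,0,0,0,0,-1],
    [-2,0.5,0,0,0,0,-1],
    [-2.7,0.7,0,0,0,0,-1],
    [-2.7,0.7,0,0,0,0,-1],
    [-2.7,0.7,0,0,0,0,-1],
    [-2.7,0.7,0,0,0,0,-1],
    [-2.7,0.7,0,0,0,0,-1],
    [-2.7,0.6,0,0,0,0,-1],
    [-2,0.4,0,0,0,0,-1],
    [-1.2,0.2,0,0,0,0,-1],
    [0,0,0,0,0,0,-1],
    [0,0,0,0,0,0,-1]
  ]
}}

```text
clock: 34.75
position: [0.5306, 0.3234, 0.2351]
orientation: [2.404, -2.02, -0.002]
contact_force: [0.4, -0.8, -0.8]
width: 0.255
```

```bash
python3 - <<'E'
from t import *
p,r,o=cur();print(o["clock"],p,o["contact_force"])
go([.5303,.3261,.116],R.from_rotvec([2.40489,-2.02101,-.00167]))
E
```

```text
34.75 [0.53063637 0.32335978 0.23508977] [ 0.4115732  -0.77576088 -0.75874037]
turn [ 0. -0.  0.] rows>= 1.0 | shift after [-0.27 -0.02 11.91] | shift before [-0.27 -0.03 11.91]
```

>>> {"name": "apply_moves", "arguments": {
  "deltas": [
    [-0.27,0,0,0,0,0,-1],
    [0,0,0.5,0,0,0,-1],
    [0,0,1,0,0,0,-1],
    [0,0,1,0,0,0,-1],
    [0,0,1,0,0,0,-1],
    [0,0,1,0,0,0,-1],
    [0,0,1,0,0,0,-1],
    [0,0,1,0,0,0,-1],
    [0,0,1,0,0,0,-1],
    [0,0,1,0,0,0,-1],
    [0,0,1,0,0,0,-1],
    [0,0,1,0,0,0,-1],
    [0,0,0.8,0,0,0,-1],
    [0,0,0.3,0,0,0,-1],
    [0,0,0.1,0,0,0,-1],
    [0,0,0,0,0,0,-1],
    [0,0,0,0,0,0,-1]
  ]
}}

```text
clock: 36.45
position: [0.5303, 0.3265, 0.1189]
orientation: [-2.405, 2.021, 0.002]
contact_force: [0.6, 1.0, -1.7]
width: 0.25
```

>>> {"name": "apply_moves", "arguments": {
  "deltas": [
    [0,0,0.1,0,0,0,-1],
    [0,0,0.1,0,0,0,-1],
    [0,0,0.05,0,0,0,-1],
    [0,0,0.05,0,0,0,-1],
    [0,0,0,0,0,0,-1],
    [0,0,0,0,0,0,-1]
  ]
}}

```text
clock: 37.05
position: [0.5301, 0.3263, 0.1155]
orientation: [2.405, -2.021, -0.002]
contact_force: [-0.2, -0.2, 0.5]
width: 0.25
```

>>> {"name": "apply_moves", "arguments": {
  "deltas": [
    [0,0,0.03,0,0,0,-1],
    [0,0,0,0,0,0,-0.3],
    [0,0,0,0,0,0,0],
    [0,0,0,0,0,0,0.5],
    [0,0,0,0,0,0,1],
    [0,0,0,0,0,0,1],
    [0,0,0,0,0,0,1],
    [0,0,0,0,0,0,1],
    [0,0,-1,0,0,0,1],
    [0,0,-2,0,0,0,1],
    [0,0,-3,0,0,0,1],
    [0,0,-3,0,0,0,1],
    [0,0,-3,0,0,0,1],
    [0,0,-3,0,0,0,1],
    [0,0,-2,0,0,0,1],
    [0,0,0,0,0,0,1],
    [0,0,0,0,0,0,1]
  ]
}}

```text
clock: 38.75
position: [0.5305, 0.3264, 0.2856]
orientation: [-2.405, 2.021, 0.001]
contact_force: [-0.2, 0.3, 0.0]
width: 0.998
```

```bash
python3 - <<'E'
from t import *
p,r,o=cur();print(o["clock"],p,o["contact_force"])
c=read_camera("scene");a=read_camera("wrist")
for n,d in(("sc",c),("w",a)):
  P,m=pts(d);dd=np.hypot(P[...,0]-.53,P[...,1]-.326)
  q=P[m&(P[...,2]>.1645)&(P[...,2]<.175)&(dd<.03)];print(n,"handle top",len(q),q.mean(0).round(4) if len(q) else "")
  if n=="sc":
    for t in("tin_center","jar","tub","wrench","screwdriver","probe_handle"):
      for x in trace(d,t)[:3]:
        k=P[x["pixels"]&m];print(t,round(x["p"],2),np.median(k,0).round(3),k.max(0).round(3))
I=np.hstack([cv2.resize(c["img"][100:220,290:410],(400,400)),cv2.resize(c["img"][150:270,80:200],(400,400))])
cv2.imwrite("pics/f.png",np.vstack([I,cv2.resize(c["img"],(800,600))[0:1]])[...,::-1])
E
```

```text
38.75 [0.53045949 0.32636655 0.28561437] [-0.23170588  0.30366215  0.03102338]
sc handle top 46 [0.5328 0.3263 0.168 ]
tin_center 0.86 [ 0.484 -0.304  0.063] [ 0.502 -0.28   0.091]
jar 0.74 [ 0.774 -0.226  0.083] [ 0.795 -0.193  0.09 ]
tub 0.81 [0.765 0.214 0.097] [0.795 0.265 0.104]
wrench 0.75 [ 0.383 -0.016  0.007] [0.402 0.066 0.012]
screwdriver 0.86 [0.759 0.023 0.022] [0.768 0.087 0.03 ]
screwdriver 0.55 [0.765 0.213 0.097] [0.795 0.311 0.104]
probe_handle 0.84 [0.505 0.431 0.092] [0.52  0.484 0.153]
probe_handle 0.68 [0.539 0.322 0.12 ] [0.55  0.43  0.172]
probe_handle 0.68 [0.66  0.338 0.143] [0.679 0.447 0.215]
w handle top 623 [0.5307 0.3261 0.1676]
```

View pics/f.png

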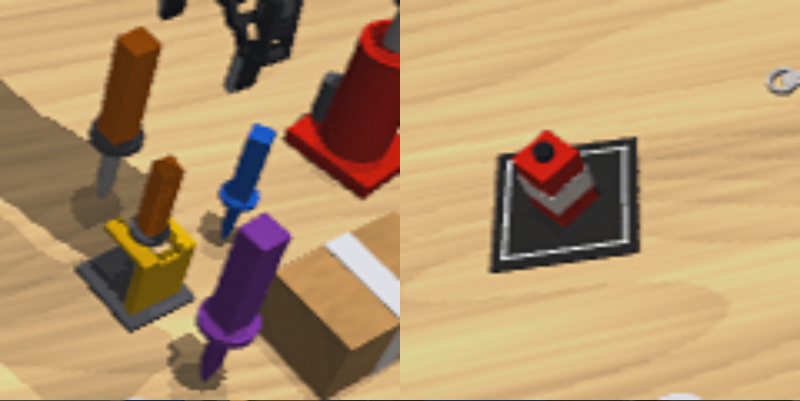

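Probe hangs in its rest at the original height, the tin stands upright on the mat, and the bystanders haven't moved.

```bash
python3 -c "
from cell import arm
print(arm.close_job())"
```

```text
the job is handed in; nothing more can be done
None
```

The job is done and handed in at about 39 s of the 72 s allowed.

- **Tin:** I stood it upright on the mat. Its top face measured about 78 mm above the bench, which is what the mat plus the tin should give. It looked level in the pictures and was still standing in the last one.
- **Seam:** I took the smaller orange probe from the yellow rest and ran its tip in one pass from about -68° to +68°. The speed was about 3.2 cm/s and the tip was about 3 mm below the housing's top face. The wrist force stayed at the probe's own weight, so I saw no sign of touching the walls or floor.
- **Probe:** It hangs by its collar in the rest again. The top of its handle is at 168 mm, the same height as at the start, and within 1 mm sideways.
- **Jar, tub, wrench and screwdriver:** All measured within about 3 mm of where they started, which is within the measuring noise. The gripper is open and clear of everything.

**Checks that disagreed:**
- In all three camera views the groove's ends appeared near ±72° rather than ±75°. I kept the sweep inside that, still past the ±66° points.
- The cameras put the rest's centre about 3 mm from the probe's axis. I returned the probe to where it had been picked up.
- Early on, a turn ran into the last joint's limit and pulled the tool about 9 cm off line in free space. I corrected it before touching anything.

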